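# Start the meter's reference run and hold the white standard seated in its port

### The arm

A 6-joint arm with a two-finger parallel gripper is mounted at the origin on a cart in front of the work surface, level with it; the furniture and walls round the work are solid. World frame = base frame: x ahead of the robot, y to its left, z up, the work surface at z = 0. Lengths are in m, angles in rad, forces in N, time in s.
With the tool pointing down it reaches from about 0.35 to 0.925 m from the base axis. Payload 6.4 kg.
Tool frame: the origin (TCP) lies at the very end of the fingers, on their centre line; the grasp point (between the pads) lies 19 mm behind it; z points along the fingers, y is the line along which they close (so a half turn about z gives the same grasp; the last joint's range is limited). The gripper opens to 85 mm and grips with 20 to 120 N. Pads are 22 mm wide; open, the fingers measure 114 mm over their backs; the gripper's body (76 mm by 85 mm) begins 54 mm behind the grasp point. The pads swing forward as they close: fully open they stand 13 mm farther back than shut.
Start: joints at [0.937, 0.245, 1.558, -0, 1.339, -0.174], TCP at [0.288, 0.583, 0.231] pointing down, gripper open.
Joint ranges: [-3.13, 3.13], [-1.02, 2.26], [0.13, 2.54], [-0.95, 4.09], [0.21, 2.88], [-2.74, 2.74]. Speed limits (rad/s): [2.57, 2.57, 3.14, 3.14, 3.14, 3.14].

### API

Orientations are given as a unit quaternion [x, y, z, w].
In Python, from rig import arm gives the robot as it stands.
- The arm moves only by the shell command python3 -m inch 'ROWS'. ROWS is JSON, a list of rows, each an object of numbers: "tx", "ty", "tz": the shift along the world's x, y, z in m; "spin": the turn about the world's z in degrees; "claw": the opening in per cent of the stroke, from 0 (shut) to 100 (fully open). In form: [{"tx": .., "ty": .., "tz": .., "spin": .., "claw": ..}, ...]. A call has 1 to 12 rows; each row shifts and turns the commanded pose from where the row before left it; what a row does not reach is not made up. A row lasts 1/12 s, in which the tool goes at most 41.7 mm and 7.16 degrees, less where a joint would pass 70% of its speed; a pose out of reach is approached as far as the arm can. A call is refused whole if a number of a shift passes 0.0417 or a number of a turn 7.16, either way. A call with a gripper value outside its range is refused whole. The fingers move at their own pace and stop on an object; the grip force is fixed at half the most. Time passes only in rows, so rows that do not move let the fingers close. It gives the time, the measured TCP pose, the force, the opening and the grip force at its end, in the units of the state.
- arm.sense(): the state, without advancing time (a new reading comes with each control period).
- arm.grab_frame(name): name is "scene" or "top" or "wrist"; returns a dict with "image" (400x640x3 uint8, red, green, blue), "z_map" (400x640 float32, m along the optical axis (not along the pixel's ray), 0 where there is no reading), "fx", "fy", "cx", "cy" (pixels), "cam_to_world" (4x4, takes a point from camera to world coordinates); the wrist camera has in their place "hand_eye" (4x4, takes a point from camera to tool coordinates, whose origin is the TCP and whose axes are the flange's). Camera axes: x right, y down, z forward; pixel columns grow to the right and rows downward; lengths in m; the calibration is good to about 2 mm. A picture is of the moment at which its call begins: read the wrist's pose just before it.
- arm.finish_job(): hands the job in; it is judged then, once.
The state is a dict: "clock": time; "joints": joint angles; "qvel": joint speeds; "effort": joint torques, N m; "position": TCP position; "tool_rot": TCP orientation; "ft_force": force on the tool from outside, world axes, zero at the start; "torque": the same for the moment, N m; "gripper_width": finger opening in m; "finger_force": force on a finger pad.
Only numpy, scipy, OpenCV 4.12 (cv2) and the standard library are available. Lean on these libraries where they do the work, as an engineer would, in place of code of your own. Each camera call takes 0.05 s, during which the arm holds its last target. There are 200 camera calls.

### The job

Set the bench meter up for its reference reading: press its grey key (wake), then the yellow key (reference mode), then the green key (start), one at a time, each all the way down and let up again. Then take the white standard out of the blue tray by its grip bar, fit it into the meter's bayonet port, push it down against the spring and twist it a quarter turn clockwise to the stop, so that the shutter under it stays open. Finish while still gripping it, pushed home and turned to the stop (let go, the shutter spring turns it back and the reading is lost); leave the other two standards in the tray and everything else where it stands.

Things in the scene. Friction and masses are not known exactly. Their poses are not given: they have to be found in the camera images.
- meter: bench meter, fixed: white case 230 mm deep (x) x 180 mm wide (y), black sloping front panel facing the robot with a display and, below it, a row of three keys (seen from the robot yellow left, green middle, grey right, 40 mm apart); flat deck 58 mm above the bench with the aluminium bayonet port. Origin at the centre of its underside, x away from the front panel, y to the left, z up
- port (a point): centre of the mouth of the bayonet port, on the top face of its collar, 68 mm above the bench, 40 mm behind the meter's origin; axes as the meter's. Aluminium collar 72 mm outside, 10 mm above the deck; bore 44 mm, chamfered. A standard enters upright with its grip bar along the meter's x (either way round) and its lugs in the two slots, until its underside rests on the sprung disc 5.5 mm below the mouth
- port_slot (a point): the left one of the two slots of the port's bore, on the collar's top face 25 mm from the port's axis at the meter's +y; the other is opposite at -y. Each is 13 mm wide and reaches out to radius 29 mm. Between them run ledges 6 mm thick, under which the lugs turn clockwise (seen from above)
- seat (a joint): travel of the sprung disc in the port: 0 up, 0.011 m fully pushed down; 3 N at the start, 6.3 N at the end. The lugs are clear under the ledges, and the standard can be turned, from about 0.008 m on: push to the end before turning. Turned and eased off, the standard rises till its lugs bear on the ledges from below, at about 0.0075
- shutter (a joint): turn of the disc (the shutter): 0 shut, 1.3 rad open, at the stop. A tongue on it, 6 mm thick and 5 mm high, along the meter's x while shut, drives in the standard's groove; with about 0.15 rad of play the standard itself turns about 1.45 rad (83 degrees) clockwise to the stop. Spring 0.05 N m shut, 0.15 N m at the stop; it turns a released standard back
- grey_key (a joint): the light grey key, 22 x 20 mm, right (meter's -y) on the sloping front panel of the meter, 8 mm proud; its origin is 8 mm below the middle of its top face. Joint value: 0 up, 0.004 m fully down; along the panel's normal, spring 1.8 N at the start and 4.2 N fully down; springs back up
- yellow_key (a joint): the yellow key, 22 x 20 mm, left (meter's +y) on the sloping front panel of the meter, 8 mm proud; its origin is 8 mm below the middle of its top face. Joint value: 0 up, 0.004 m fully down; along the panel's normal, spring 1.8 N at the start and 4.2 N fully down; springs back up
- green_key (a joint): the green key, 22 x 20 mm, middle on the sloping front panel of the meter, 8 mm proud; its origin is 8 mm below the middle of its top face. Joint value: 0 up, 0.004 m fully down; along the panel's normal, spring 1.8 N at the start and 4.2 N fully down; springs back up
- grey_key_top (a point): middle of the top face of the grey key, which slopes 18 degrees, rising away from the robot
- yellow_key_top (a point): middle of the top face of the yellow key, which slopes 18 degrees, rising away from the robot
- green_key_top (a point): middle of the top face of the green key, which slopes 18 degrees, rising away from the robot
- tray: blue tray of the standards, fixed, 240 x 84 x 16 mm, its long side along its x; plate 6 mm thick with three round cups on it, 58 mm inside, 10 mm deep, 75 mm apart along x, in which the standards stand. Origin at the centre of its underside
- white_standard: white standard, to be fitted: loose bayonet plug, 62 mm high, about 0.12 kg, upright in a cup of the tray. Origin at the centre of its underside, z up its axis. Aluminium spigot 40 mm across from z = 8 to 24 mm, its foot tapering to 34 mm; white knurled head 51 mm across from 24 to 34 mm; white grip bar above. Half-turn symmetric. Across the underside a groove along x, 10 mm wide, 6.5 mm deep
- white_grip (a point): middle of the white standard's grip bar, 50 mm above its underside; axes as the standard's. The bar lies along x: 46 mm long, 14 mm thick (y), from 34 to 62 mm above the underside. Grasp it across its thickness with the fingertips just above the head
- white_lug (a point): tip of one of the two steel lugs of the white standard, at its +y, radius 26.5 mm, 4.5 mm above the underside; the other is opposite at -y. Each is 8 mm wide and 5 mm high, from 2 to 7 mm above the underside
- black_standard: black standard, stays in the tray: a loose bayonet plug standing upright in its cup, same shape and size as the white one. Origin at the centre of its underside, z up its axis, grip bar along its x
- orange_standard: orange standard, stays in the tray: a loose bayonet plug standing upright in its cup, same shape and size as the white one. Origin at the centre of its underside, z up its axis, grip bar along its x
- logbook: closed purple notebook lying on the bench, 222 x 152 x 17 mm, origin under its centre; to be left alone
- pen: black pen, 145 mm long, lying on the bench; to be left alone
- pipettor: white micropipette, 240 mm long, lying on the bench; to be left alone
- driver: yellow screwdriver, 204 mm long, lying on the bench behind; to be left alone
Things that resemble listed ones, but are neither listed nor needed, are in the scene too. There is more than one size of the white_standard; the job needs the largest.

How it is judged:
By the outcome, as a careful person would: the job done as asked, in the order asked, and still so for the second after the job is handed in, while the arm keeps its last pose, push and grip.
It also fails if it takes over 61 s, if anything falls off the work surface, if the arm or the gripper's body presses on something with over 40 N, if the wrist force passes 120 N, or if a joint passes its speed limit or range.

## Working session

There is one attempt and no reset: what is moved stays moved. The work goes in short steps, Python scripts to look and compute and a shell command to move; the robot and the scene stay as the last step left them, time stands still between calls to the robot, and variables do not carry over. Pictures are saved under pics/ and viewed, at most 10 in all, crops included, and the job is handed in when it is done.

```bash
mkdir -p pics
cat > h.py <<'E'
import numpy as np,cv2,pickle
from rig import arm
def snap(n,f):
    s=arm.sense(); d=arm.grab_frame(n); d['s']=s
    cv2.imwrite(f'pics/{f}.png',d['image'][...,::-1]); pickle.dump(d,open(f'pics/{f}.pkl','wb')); return d
def load(f): return pickle.load(open(f'pics/{f}.pkl','rb'))
def T(d):
    if 'cam_to_world' in d: return np.array(d['cam_to_world'])
    from scipy.spatial.transform import Rotation as R
    M=np.eye(4); M[:3,:3]=R.from_quat(d['s']['tool_rot']).as_matrix(); M[:3,3]=d['s']['position']
    return M@np.array(d['hand_eye'])
def pt(d,u,v,z=None):
    """world point by depth, or ray cut at height z"""
    M=T(d); r=np.array([(u-d['cx'])/d['fx'],(v-d['cy'])/d['fy'],1])
    if z is None: k=np.median(d['z_map'][int(v)-1:int(v)+2,int(u)-1:int(u)+2])
    else: k=(z-M[2,3])/(M[:3,:3]@r)[2]
    return M[:3,:3]@r*k+M[:3,3]
E
python3 - <<'E'
from h import *
a=snap('scene','s1');b=snap('top','t1')
print(arm.sense()); print(T(a),T(b),a['fx'],b['fx'])
E
```

```text
{'clock': 0.1, 'joints': array([ 9.36892310e-01,  2.45731030e-01,  1.55890831e+00,  1.18863960e-05,
        1.33871768e+00, -1.74091358e-01]), 'qvel': array([-0.00040245, -0.00182257, -0.00339529,  0.00040232, -0.00239342,
        0.00056048]), 'effort': array([ 6.57094060e-04, -4.30669391e+01, -3.27131152e+01, -9.78154867e-05,
        2.79188862e-03, -1.48920748e-05]), 'position': array([0.28813695, 0.58207672, 0.23029026]), 'tool_rot': array([ 2.27887566e-01,  9.73687054e-01, -8.08892085e-04, -3.52101230e-04]), 'ft_force': array([ 0.26590994,  0.17172042, -0.14056526]), 'torque': array([ 0.05981589, -0.01367378, -0.03270985]), 'finger_force': 0.0, 'gripper_width': 0.08559199163530937}
[[ 0.78542161 -0.40490957  0.46814649 -0.05318133]
 [-0.61891754 -0.52274504  0.58624116 -0.76740957]
 [ 0.0073466  -0.75019055 -0.66118089  0.93607166]
 [ 0.          0.          0.          1.        ]] [[ 0.02765265 -0.98265794  0.18335402  0.3448095 ]
 [-0.99954365 -0.02495045  0.01702865 -0.00828848]
 [-0.01215857 -0.18374123 -0.98289945  1.27607603]
 [ 0.          0.          0.          1.        ]] 379.4863397289925 409.16982596960753
```

View pics/t1.png

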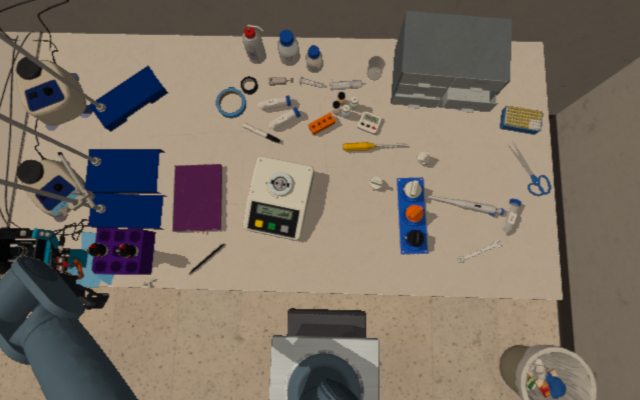

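View pics/s1.png

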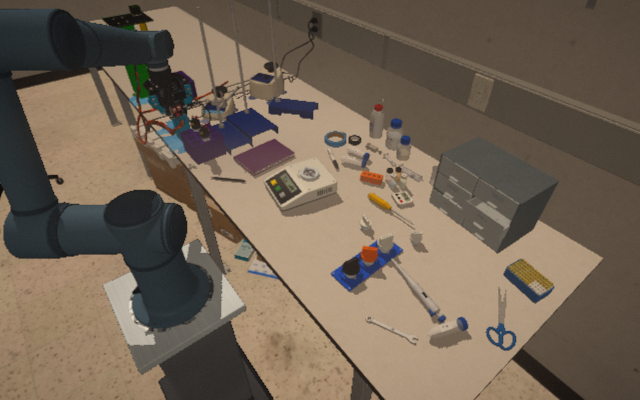

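The top view shows the meter at about (281,198), with the keys yellow (256,223), green (271,226), grey (287,229) and the port (281,184). The tray has white (413,188), orange (414,213) and black (415,238). The smaller white standards at (377,183) and (424,158) are decoys. Next I'll enlarge this view.

Run:
```python
from h import *
b=load('t1'); im=b['image'][...,::-1]
c=cv2.resize(im[150:260,235:445],None,fx=3.8,fy=3.8,interpolation=cv2.INTER_CUBIC); cv2.imwrite('pics/t1c.png',c)
for n,u,v in [('y',256,223),('g',271,226),('gr',287,229),('port',281,184),('wh',413,188),('or',414,213),('bl',415,238),('m',295,200)]: print(n,pt(b,u,v).round(4))
```

```text
y [0.4813 0.2167 0.043 ]
g [0.4732 0.1704 0.0446]
gr [0.4658 0.122  0.0409]
port [0.5997 0.1439 0.0637]
wh [ 0.5966 -0.2544  0.0672]
or [ 0.5207 -0.2563  0.0682]
bl [ 0.4467 -0.2586  0.0668]
m [0.5522 0.0997 0.0598]
```

View pics/t1c.png

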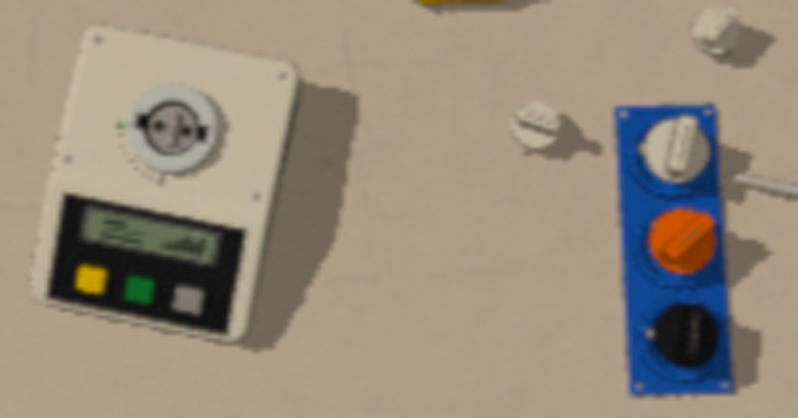

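The crop shows the meter turned about -12°, the white bar at about -10°, and the port slots along the meter's y. Next I'll move above the keys and look with the wrist camera.

```bash
python3 -m inch '[{"tx":0.015,"ty":-0.035,"spin":1.2,"claw":0},{"tx":0.015,"ty":-0.035,"spin":1.2,"claw":0},{"tx":0.015,"ty":-0.035,"spin":1.2,"claw":0},{"tx":0.015,"ty":-0.035,"spin":1.2,"claw":0},{"tx":0.015,"ty":-0.035,"spin":1.2,"claw":0},{"tx":0.015,"ty":-0.035,"spin":1.2,"claw":0},{"tx":0.015,"ty":-0.035,"spin":1.2,"claw":0},{"tx":0.015,"ty":-0.035,"spin":1.2,"claw":0},{"tx":0.015,"ty":-0.035,"spin":1.2,"claw":0},{"tx":0.015,"ty":-0.035,"spin":1.2,"claw":0},{"tx":0.015,"ty":-0.035,"spin":1.2,"claw":0},{"tx":0,"ty":0,"spin":0.8,"claw":0}]'
python3 - <<'E'
from h import *
w=snap('wrist','w1'); print(w['s']['position'],w['s']['joints'],w['hand_eye'],T(w),w['fx'])
E
```

```text
[0.28813695 0.58207672 0.23029026] [ 9.36892310e-01  2.45731030e-01  1.55890831e+00  1.18863960e-05
  1.33871768e+00 -1.74091358e-01] [[-4.95433685e-04 -9.66108394e-01 -2.58136252e-01  6.60175419e-02]
 [ 9.99999854e-01 -4.22367467e-04 -3.38506723e-04  1.14783144e-04]
 [ 2.18005832e-04 -2.58136382e-01  9.66108462e-01 -1.42743950e-01]
 [ 0.00000000e+00  0.00000000e+00  0.00000000e+00  1.00000000e+00]] [[ 0.44422546  0.86584756  0.23015591  0.22917781]
 [ 0.8959129  -0.4287557  -0.11622659  0.61167899]
 [-0.00195386  0.25783046 -0.9661882   0.37305472]
 [ 0.          0.          0.          1.        ]] 328.004385700398schema error: expected keys tx, ty, tz, spin, claw
```

View pics/w1.png

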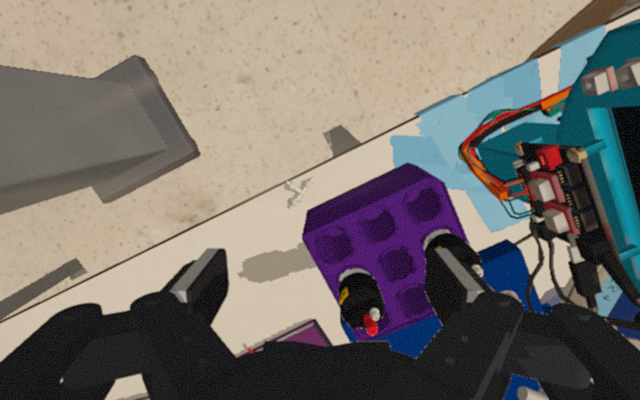

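The wrist camera works, but it still sees the purple rack because the move was refused: every row needs all five keys.

```bash
python3 -m inch '[{"tx":0.015,"ty":-0.037,"tz":0,"spin":1.2,"claw":0},{"tx":0.015,"ty":-0.037,"tz":0,"spin":1.2,"claw":0},{"tx":0.015,"ty":-0.037,"tz":0,"spin":1.2,"claw":0},{"tx":0.015,"ty":-0.037,"tz":0,"spin":1.2,"claw":0},{"tx":0.015,"ty":-0.037,"tz":0,"spin":1.2,"claw":0},{"tx":0.015,"ty":-0.037,"tz":0,"spin":1.2,"claw":0},{"tx":0.015,"ty":-0.037,"tz":0,"spin":1.2,"claw":0},{"tx":0.015,"ty":-0.037,"tz":0,"spin":1.2,"claw":0},{"tx":0.015,"ty":-0.037,"tz":0,"spin":1.2,"claw":0},{"tx":0.015,"ty":-0.037,"tz":0,"spin":1.2,"claw":0},{"tx":0.015,"ty":-0.037,"tz":0,"spin":1.2,"claw":0},{"tx":0,"ty":0,"tz":0,"spin":0.8,"claw":0}]'
python3 - <<'E'
from h import *
w=snap('wrist','w2'); print(w['s']['position'],T(w))
E
```

```text
clock: 1.15
position: [0.4555, 0.1702, 0.2313]
tool_rot: [0.111, 0.994, -0.001, 0.001]
ft_force: [-0.5, 0.6, -0.3]
gripper_width: -0.0
finger_force: 0.0
[0.45546083 0.17024994 0.23132906] [[ 0.22049093  0.94210521  0.25262922  0.39104022]
 [ 0.97538713 -0.21245551 -0.05901363  0.18534766]
 [-0.00192457  0.25942326 -0.96576181  0.37398264]
 [ 0.          0.          0.          1.        ]]
```

View pics/w2.png

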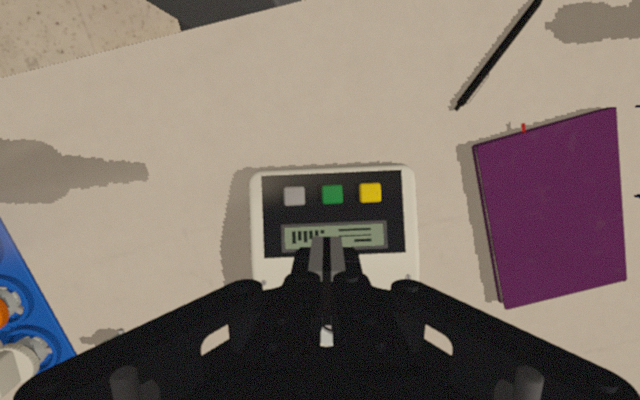

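The wrist view shows the keys grey (294,196), green (332,195) and yellow (370,193). I'll segment them, and also use the top view for the heights.

```bash
cat > keys.py <<'E'
from h import *
w=load('w2');b=load('t1')
def cen(d,box,f):
    u0,v0,u1,v1=box; im=d['image'][v0:v1,u0:u1].astype(int); m=f(im[...,0],im[...,1],im[...,2])
    v,u=np.nonzero(m); return u.mean()+u0,v.mean()+v0,m.sum(),d['z_map'][v+v0,u+u0]
fs={'y':lambda r,g,b:(r>130)&(b<90),'g':lambda r,g,b:(g>70)&(r<60),'gr':lambda r,g,b:(r>110)&(abs(r-b)<45)}
W={'y':(352,178,390,208),'g':(316,180,350,210),'gr':(278,182,312,212)}
B={'y':(249,216,263,230),'g':(264,219,278,233),'gr':(279,222,293,235)}
def tri(d1,p1,d2,p2):
    A=[];c=[]
    for d,(u,v) in((d1,p1),(d2,p2)):
        M=T(d);r=M[:3,:3]@np.array([(u-d['cx'])/d['fx'],(v-d['cy'])/d['fy'],1]);r/=np.linalg.norm(r);P=np.eye(3)-np.outer(r,r);A.append(P);c.append(P@M[:3,3])
    return np.linalg.lstsq(np.vstack(A),np.hstack(c),rcond=None)[0]
if __name__=='__main__':
    for k in fs:
        a=cen(w,W[k],fs[k]);c=cen(b,B[k],fs[k])
        M=T(w);r=np.array([(a[0]-w['cx'])/w['fx'],(a[1]-w['cy'])/w['fy'],1]);
        print(k,np.round(a[:3],1),np.round(c[:3],1),'depth',(M[:3,:3]@r*np.median(a[3])+M[:3,3]).round(4),'tri',tri(w,a[:2],b,c[:2]).round(4))
E
python3 keys.py
```

```text
y [370.  192.3 394. ] [258.2 223.2  43. ] depth [0.4805 0.2112 0.0423] tri [0.4819 0.2114 0.0366]
g [332.1 193.9 391. ] [271.1 225.9  40. ] depth [0.4736 0.1723 0.0422] tri [0.4749 0.1717 0.0355]
gr [294.1 195.6 368. ] [284.  228.5  30. ] depth [0.4666 0.1333 0.0424] tri [0.468  0.132  0.0349]
```

Depth puts the key tops at z ≈ 0.042 and the meter's yaw at about -10°. I'll go above the grey key and come down to just above contact.

```bash
python3 -m inch '[{"tx":0.0065,"ty":-0.036,"tz":-0.03,"spin":2.5,"claw":0},{"tx":0,"ty":0,"tz":-0.04,"spin":0,"claw":0},{"tx":0,"ty":0,"tz":-0.04,"spin":0,"claw":0},{"tx":0,"ty":0,"tz":-0.04,"spin":0,"claw":0},{"tx":0,"ty":0,"tz":-0.03,"spin":0,"claw":0},{"tx":0,"ty":0,"tz":0,"spin":0,"claw":0},{"tx":0,"ty":0,"tz":0,"spin":0,"claw":0}]'; python3 -m inch '[{"tx":0,"ty":0,"tz":-0.006,"spin":0,"claw":0},{"tx":0,"ty":0,"tz":-0.001,"spin":0,"claw":0},{"tx":0,"ty":0,"tz":0,"spin":0,"claw":0}]'
```

```text
clock: 1.78
position: [0.4576, 0.1445, 0.0538]
tool_rot: [0.085, 0.996, -0.0, -0.002]
ft_force: [0.4, -0.9, -0.2]
gripper_width: 0.0
finger_force: 0.0
clock: 2.03
position: [0.4605, 0.1441, 0.0496]
tool_rot: [0.086, 0.996, 0.0, 0.002]
ft_force: [-0.6, 0.5, -0.2]
gripper_width: 0.0001
finger_force: 0.0
```

```bash
python3 -m inch '[{"tx":0.001,"ty":-0.01,"tz":0,"spin":0,"claw":0},{"tx":0,"ty":0,"tz":-0.004,"spin":0,"claw":0},{"tx":0,"ty":0,"tz":-0.001,"spin":0,"claw":0},{"tx":0,"ty":0,"tz":0,"spin":0,"claw":0}]'; python3 -m inch '[{"tx":0,"ty":0,"tz":-0.002,"spin":0,"claw":0},{"tx":0,"ty":0,"tz":0,"spin":0,"claw":0}]';  python3 -m inch '[{"tx":0,"ty":0,"tz":-0.002,"spin":0,"claw":0},{"tx":0,"ty":0,"tz":0,"spin":0,"claw":0}]'
```

```text
clock: 2.37
position: [0.4601, 0.1335, 0.0428]
tool_rot: [0.086, 0.996, -0.0, -0.0]
ft_force: [-0.3, -0.1, 0.4]
gripper_width: 0.0002
finger_force: 0.1
clock: 2.53
position: [0.4606, 0.1336, 0.041]
tool_rot: [0.086, 0.996, -0.0, 0.0]
ft_force: [-0.4, -2.1, 2.3]
gripper_width: -0.0002
finger_force: 1.3
clock: 2.7
position: [0.4609, 0.1337, 0.0392]
tool_rot: [0.086, 0.996, -0.0, 0.001]
ft_force: [0.7, -1.2, 3.5]
gripper_width: 0.0001
finger_force: 1.8
```

```bash
python3 -m inch '[{"tx":0,"ty":0,"tz":-0.0015,"spin":0,"claw":0},{"tx":0,"ty":0,"tz":0,"spin":0,"claw":0},{"tx":0,"ty":0,"tz":0,"spin":0,"claw":0}]';  python3 -m inch '[{"tx":0,"ty":0,"tz":-0.001,"spin":0,"claw":0},{"tx":0,"ty":0,"tz":0,"spin":0,"claw":0},{"tx":0,"ty":0,"tz":0,"spin":0,"claw":0}]'
```

```text
clock: 2.95
position: [0.4612, 0.1337, 0.0384]
tool_rot: [0.086, 0.996, -0.0, 0.001]
ft_force: [-1.6, -3.2, 9.9]
gripper_width: -0.0
finger_force: 4.6
clock: 3.2
position: [0.4613, 0.1338, 0.0382]
tool_rot: [0.086, 0.996, -0.0, 0.001]
ft_force: [-5.4, -2.7, 15.8]
gripper_width: 0.0
finger_force: 8.5
```

Grey has bottomed out. I'll lift, move to yellow, and press to the same depth.

```bash
python3 -m inch '[{"tx":0,"ty":0,"tz":0.012,"spin":0,"claw":0},{"tx":0,"ty":0,"tz":0.012,"spin":0,"claw":0},{"tx":0,"ty":0,"tz":0,"spin":0,"claw":0},{"tx":0.007,"ty":0.039,"tz":0,"spin":0,"claw":0},{"tx":0.007,"ty":0.039,"tz":0,"spin":0,"claw":0},{"tx":0,"ty":0,"tz":0,"spin":0,"claw":0},{"tx":0,"ty":0,"tz":0,"spin":0,"claw":0}]';  python3 -m inch '[{"tx":0,"ty":0,"tz":-0.01,"spin":0,"claw":0},{"tx":0,"ty":0,"tz":-0.006,"spin":0,"claw":0},{"tx":0,"ty":0,"tz":-0.004,"spin":0,"claw":0},{"tx":0,"ty":0,"tz":-0.003,"spin":0,"claw":0},{"tx":0,"ty":0,"tz":-0.001,"spin":0,"claw":0},{"tx":0,"ty":0,"tz":0,"spin":0,"claw":0},{"tx":0,"ty":0,"tz":0,"spin":0,"claw":0}]'
```

```text
clock: 3.78
position: [0.4734, 0.2132, 0.0593]
tool_rot: [0.084, 0.996, -0.0, -0.001]
ft_force: [0.3, -1.3, 0.5]
gripper_width: 0.0002
finger_force: 0.0
clock: 4.37
position: [0.474, 0.2109, 0.0378]
tool_rot: [0.086, 0.996, -0.001, -0.001]
ft_force: [-8.1, -3.3, 17.9]
gripper_width: 0.0
finger_force: 10.0
```

Yellow is fully down. Next is green, at (-0.007,-0.039) from here.

```bash
python3 -m inch '[{"tx":0,"ty":0,"tz":0.012,"spin":0,"claw":0},{"tx":0,"ty":0,"tz":0.012,"spin":0,"claw":0},{"tx":0,"ty":0,"tz":0,"spin":0,"claw":0},{"tx":-0.007,"ty":-0.039,"tz":0,"spin":0,"claw":0},{"tx":0,"ty":0,"tz":0,"spin":0,"claw":0},{"tx":0,"ty":0,"tz":0,"spin":0,"claw":0}]';  python3 -m inch '[{"tx":0,"ty":0,"tz":-0.01,"spin":0,"claw":0},{"tx":0,"ty":0,"tz":-0.006,"spin":0,"claw":0},{"tx":0,"ty":0,"tz":-0.004,"spin":0,"claw":0},{"tx":0,"ty":0,"tz":-0.003,"spin":0,"claw":0},{"tx":0,"ty":0,"tz":-0.001,"spin":0,"claw":0},{"tx":0,"ty":0,"tz":0,"spin":0,"claw":0},{"tx":0,"ty":0,"tz":0,"spin":0,"claw":0}]'
python3 -m inch '[{"tx":0,"ty":0,"tz":0.012,"spin":0,"claw":0},{"tx":0,"ty":0,"tz":0.02,"spin":0,"claw":0},{"tx":0,"ty":0,"tz":0.04,"spin":0,"claw":0},{"tx":0,"ty":0,"tz":0.04,"spin":0,"claw":0},{"tx":0,"ty":0,"tz":0.04,"spin":0,"claw":50},{"tx":0,"ty":0,"tz":0.04,"spin":0,"claw":100},{"tx":0,"ty":0,"tz":0,"spin":0,"claw":100}]'
```

```text
clock: 4.87
position: [0.4668, 0.1716, 0.06]
tool_rot: [0.087, 0.996, 0.0, -0.0]
ft_force: [0.8, -0.4, 0.5]
gripper_width: 0.0001
finger_force: 0.0
clock: 5.45
position: [0.4676, 0.1732, 0.0379]
tool_rot: [0.085, 0.996, -0.0, -0.001]
ft_force: [-6.6, -3.0, 18.2]
gripper_width: -0.0002
finger_force: 9.7
clock: 6.03
position: [0.4717, 0.174, 0.2376]
tool_rot: [0.085, 0.996, 0.002, 0.008]
ft_force: [1.5, 0.7, 0.7]
gripper_width: 0.0356
finger_force: 0.0
```

All three keys are pressed. Next I'll look at the port from above.

```bash
python3 -m inch '[{"tx":0.035,"ty":-0.006,"tz":0,"spin":0,"claw":100},{"tx":0.035,"ty":-0.006,"tz":0,"spin":0,"claw":100},{"tx":0.035,"ty":-0.006,"tz":0,"spin":0,"claw":100},{"tx":0.035,"ty":-0.006,"tz":0,"spin":0,"claw":100},{"tx":0.035,"ty":-0.006,"tz":0,"spin":0,"claw":100},{"tx":0,"ty":0,"tz":0,"spin":0,"claw":100},{"tx":0,"ty":0,"tz":0,"spin":0,"claw":100},{"tx":0,"ty":0,"tz":0,"spin":0,"claw":100},{"tx":0,"ty":0,"tz":0,"spin":0,"claw":100}]'
python3 - <<'E'
from h import *
w=snap('wrist','w3'); print(w['s']['position'],w['s']['qvel'].round(3))
im=w['image'][...,::-1]
cv2.imwrite('pics/w3c.png',cv2.resize(im[60:260,200:460],None,fx=3,fy=3,interpolation=cv2.INTER_CUBIC))
E
```

```text
clock: 6.78
position: [0.6412, 0.1434, 0.2282]
tool_rot: [0.085, 0.996, 0.0, -0.0]
ft_force: [-0.2, -0.3, 0.6]
gripper_width: 0.0858
finger_force: 0.0
[0.64118477 0.14344817 0.22818324] [ 0.001 -0.015  0.004 -0.002  0.    -0.   ]
```

View pics/w3c.png

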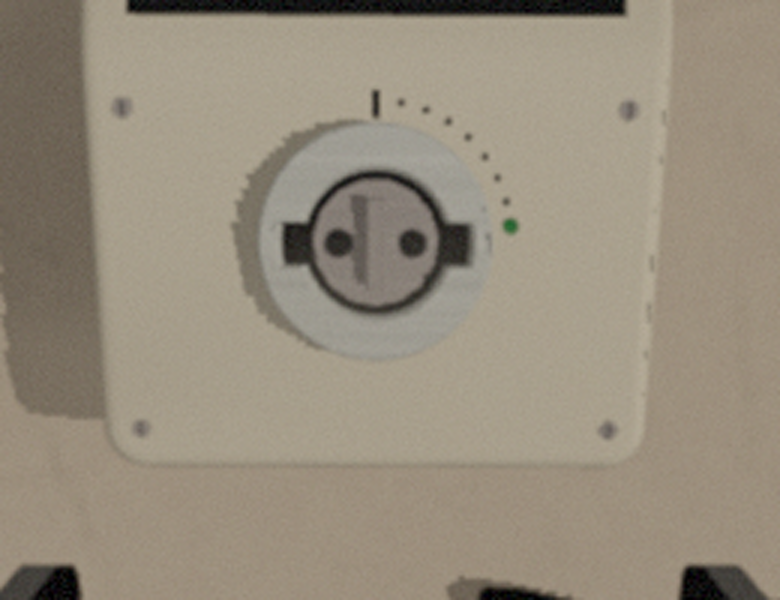

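The crop shows the collar centred at (376,241), which is pixel (325.2,140.2) in the full image. The slots are level at row 243, so the tool's yaw already matches the meter's.

Run:
```python
from h import *
from keys import tri
w=load('w3');b=load('t1')
u,v=325.2,140.2
for q in [(u-30,v),(u+30,v),(u,v-30),(u,v+32)]: print(pt(w,*q).round(4))
print('slotsL/R',pt(w,200+287/3,60+243/3,.068),pt(w,200+470/3,60+243/3,.068))
print(pt(w,u,v,.068), tri(w,(u,v),b,(235+172.5/3.8,150+129/3.8)))
# white: grip in top view
z=b['z_map'][150:260,395:440]; im=b['image']
for v in range(176,200,2): print([int(1000*pt(b,x,v)[2]) for x in range(402,424,2)])
```

```text
[0.5979 0.1198 0.0399]
[0.6082 0.1788 0.0391]
[0.5748 0.1543 0.0687]
[0.6298 0.1447 0.0684]
slotsL/R [0.59689649 0.12306544 0.068     ] [0.60639274 0.17792507 0.068     ]
[0.60078383 0.14974996 0.068     ] [0.60335995 0.14877989 0.04368342]
[0, 1, 1, 0, 1, -2, -1, 0, 0, 0, 1]
[4, 4, 6, 7, 6, 5, 5, 6, 6, 6, 7]
[5, 7, 9, 9, 9, 6, 8, 9, 5, 7, 6]
[5, 12, 16, 33, 39, 55, 68, 68, 7, 6, 5]
[11, 12, 40, 39, 38, 62, 68, 68, 42, 9, 5]
[9, 30, 40, 41, 41, 65, 68, 63, 41, 15, 7]
[15, 40, 42, 42, 42, 65, 67, 66, 41, 36, 6]
[10, 38, 39, 41, 46, 68, 68, 43, 40, 39, 6]
[7, 27, 39, 41, 55, 68, 68, 40, 38, 36, 7]
[16, 5, 38, 41, 55, 64, 64, 41, 38, 14, 6]
[15, 6, 8, 31, 41, 42, 40, 40, 18, 15, 7]
[7, 17, 10, 5, 8, 5, 8, 15, 12, 8, 7]
```

The port is at about (0.602,0.150,0.068), with its y axis at 80.2°. Next is the tray.

```bash
python3 -m inch '[{"tx":0,"ty":-0.04,"tz":0,"spin":0,"claw":100},{"tx":0,"ty":-0.04,"tz":0,"spin":0,"claw":100},{"tx":0,"ty":-0.04,"tz":0,"spin":0,"claw":100},{"tx":0,"ty":-0.04,"tz":0,"spin":0,"claw":100},{"tx":0,"ty":-0.04,"tz":0,"spin":0,"claw":100},{"tx":0,"ty":-0.04,"tz":0,"spin":0,"claw":100},{"tx":0,"ty":-0.04,"tz":0,"spin":0,"claw":100},{"tx":0,"ty":-0.04,"tz":0,"spin":0,"claw":100},{"tx":0,"ty":-0.04,"tz":0,"spin":0,"claw":100},{"tx":0,"ty":-0.04,"tz":0,"spin":0,"claw":100},{"tx":0,"ty":0,"tz":0,"spin":0,"claw":100},{"tx":0,"ty":0,"tz":0,"spin":0,"claw":100}]'
python3 -m inch '[{"tx":0,"ty":0,"tz":0,"spin":0,"claw":100},{"tx":0,"ty":0,"tz":0,"spin":0,"claw":100}]'
python3 - <<'E'
from h import *
w=snap('wrist','w4'); print(w['s']['position'],w['s']['qvel'].round(3))
im=w['image'][...,::-1]
cv2.imwrite('pics/w4c.png',cv2.resize(im[60:260,200:460],None,fx=3,fy=3,interpolation=cv2.INTER_CUBIC))
E
```

```text
clock: 7.83
position: [0.6414, -0.2585, 0.2288]
tool_rot: [0.087, 0.996, 0.0, 0.0]
ft_force: [0.8, 0.7, 0.3]
gripper_width: 0.0849
finger_force: 0.0
clock: 8.0
position: [0.6422, -0.2554, 0.2286]
tool_rot: [0.085, 0.996, 0.0, 0.0]
ft_force: [0.8, -0.3, 0.3]
gripper_width: 0.0856
finger_force: 0.0
[ 0.64215958 -0.25538     0.22863399] [ 0.009  0.004 -0.    -0.001  0.001 -0.001]
```

View pics/w4c.png

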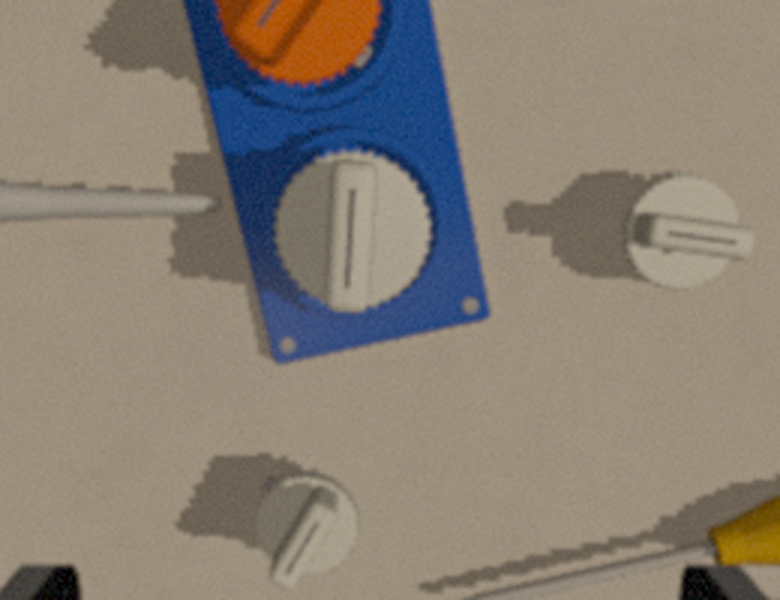

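The crop shows the large white standard in the tray, with its bar centre at (352,236) (full pixel 317,138.5) and its bar about 2.2° clockwise of the tool. Both loose white ones are smaller.

Run:
```python
from h import *
from keys import tri
w=load('w4');b=load('t1')
for p in [(352,188),(352,236),(350,290)]: print(pt(w,200+p[0]/3,60+p[1]/3).round(4),pt(w,200+p[0]/3,60+p[1]/3,.068).round(4))
# head-circle centre
print('head',pt(w,200+355/3,60+232/3,.040).round(4))
print(tri(w,(317.2,138.5),b,(235+683/3.8,150+146/3.8)))
print(w['s']['position'])
```

```text
[ 0.5853 -0.2534  0.0681] [ 0.5853 -0.2534  0.068 ]
[ 0.5993 -0.2559  0.0684] [ 0.5993 -0.2559  0.068 ]
[ 0.6153 -0.2594  0.0686] [ 0.6154 -0.2594  0.068 ]
head [ 0.6003 -0.2558  0.04  ]
[ 0.5970406  -0.25759784  0.06929573]
[ 0.64215958 -0.25538     0.22863399]
```

```bash
python3 -m inch '[{"tx":-0.021,"ty":0,"tz":-0.02,"spin":-1,"claw":100},{"tx":-0.021,"ty":0,"tz":-0.02,"spin":-1,"claw":100},{"tx":0,"ty":0,"tz":-0.04,"spin":0,"claw":100},{"tx":0,"ty":0,"tz":-0.035,"spin":0,"claw":100},{"tx":0,"ty":0,"tz":-0.02,"spin":0,"claw":100},{"tx":0,"ty":0,"tz":0,"spin":0,"claw":100},{"tx":0,"ty":0,"tz":0,"spin":0,"claw":100},{"tx":0,"ty":0,"tz":0,"spin":0,"claw":100}]'
```

```text
clock: 8.72
position: [0.6016, -0.2572, 0.0957]
tool_rot: [0.103, 0.995, -0.001, 0.002]
ft_force: [1.0, 0.2, 1.6]
gripper_width: 0.0854
finger_force: 0.0
```

```bash
python3 -m inch '[{"tx":-0.001,"ty":0.001,"tz":-0.02,"spin":0,"claw":100},{"tx":0,"ty":0,"tz":-0.02,"spin":0,"claw":100},{"tx":0,"ty":0,"tz":-0.01,"spin":0,"claw":100},{"tx":0,"ty":0,"tz":0,"spin":0,"claw":100},{"tx":0,"ty":0,"tz":0,"spin":0,"claw":100},{"tx":0,"ty":0,"tz":0,"spin":0,"claw":100}]'
python3 -m inch '[{"tx":0,"ty":0,"tz":0,"spin":0,"claw":0},{"tx":0,"ty":0,"tz":0,"spin":0,"claw":0},{"tx":0,"ty":0,"tz":0,"spin":0,"claw":0},{"tx":0,"ty":0,"tz":0,"spin":0,"claw":0},{"tx":0,"ty":0,"tz":0,"spin":0,"claw":0},{"tx":0,"ty":0,"tz":0,"spin":0,"claw":0},{"tx":0,"ty":0,"tz":0,"spin":0,"claw":0},{"tx":0,"ty":0,"tz":0,"spin":0,"claw":0},{"tx":0,"ty":0,"tz":0,"spin":0,"claw":0},{"tx":0,"ty":0,"tz":0,"spin":0,"claw":0}]'
```

```text
clock: 9.22
position: [0.6004, -0.2569, 0.0454]
tool_rot: [0.103, 0.995, -0.001, 0.001]
ft_force: [0.6, -0.0, -0.9]
gripper_width: 0.0852
finger_force: 0.0
clock: 10.05
position: [0.5992, -0.2563, 0.0434]
tool_rot: [0.103, 0.995, -0.0, 0.0]
ft_force: [0.5, 0.2, 1.1]
gripper_width: 0.0128
finger_force: 60.8
```

Gripped. I'll lift it and look at it in the hand.

```bash
python3 -m inch '[{"tx":0,"ty":0,"tz":0.015,"spin":0,"claw":0},{"tx":0,"ty":0,"tz":0.035,"spin":0,"claw":0},{"tx":0,"ty":0,"tz":0.04,"spin":0,"claw":0},{"tx":0,"ty":0,"tz":0.04,"spin":0,"claw":0},{"tx":0,"ty":0,"tz":0,"spin":0,"claw":0},{"tx":0,"ty":0,"tz":0,"spin":0,"claw":0},{"tx":0,"ty":0,"tz":0,"spin":0,"claw":0}]'
python3 - <<'E'
from h import *
w=snap('wrist','w5'); print(w['s']['position'])
im=w['image'][...,::-1]
cv2.imwrite('pics/w5c.png',cv2.resize(im[120:380,190:450],None,fx=2.3,fy=2.3,interpolation=cv2.INTER_CUBIC))
E
```

```text
clock: 10.63
position: [0.5988, -0.2559, 0.1733]
tool_rot: [0.103, 0.995, 0.0, -0.0]
ft_force: [-0.5, 1.3, -2.1]
gripper_width: 0.013
finger_force: 60.5
[ 0.59876524 -0.2558534   0.17327516]
```

View pics/w5c.png

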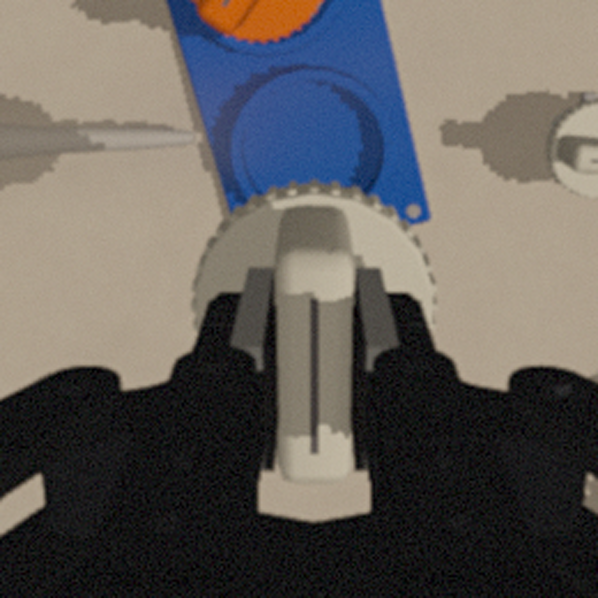

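The standard is upright and square between the pads, with its bar centred at crop x≈315. I'll carry it to the port.

```bash
python3 - <<'E'
from h import *
w=load('w5'); p=pt(w,190+315/2.3,120+186/2.3,.170); print('rim',(p-w['s']['position']).round(4),np.linalg.norm((p-w['s']['position'])[:2]))
E
python3 -m inch '[{"tx":0,"ty":0.02,"tz":0,"spin":0.2,"claw":0},{"tx":0,"ty":0.038,"tz":0,"spin":0.2,"claw":0},{"tx":0,"ty":0.038,"tz":0,"spin":0.2,"claw":0},{"tx":0,"ty":0.038,"tz":0,"spin":0.2,"claw":0},{"tx":0,"ty":0.038,"tz":0,"spin":0.2,"claw":0},{"tx":0,"ty":0.038,"tz":0,"spin":0.2,"claw":0},{"tx":0,"ty":0.038,"tz":0,"spin":0.2,"claw":0},{"tx":0,"ty":0.038,"tz":0,"spin":0.2,"claw":0},{"tx":0,"ty":0.038,"tz":0,"spin":0.2,"claw":0},{"tx":0,"ty":0.038,"tz":0,"spin":0.2,"claw":0},{"tx":0.002,"ty":0.035,"tz":0,"spin":0.2,"claw":0},{"tx":0,"ty":0.01,"tz":0,"spin":0,"claw":0}]'
python3 -m inch '[{"tx":0,"ty":0,"tz":0,"spin":0,"claw":0},{"tx":0,"ty":0,"tz":0,"spin":0,"claw":0},{"tx":0,"ty":0,"tz":0,"spin":0,"claw":0},{"tx":0,"ty":0,"tz":0,"spin":0,"claw":0},{"tx":0,"ty":0,"tz":0,"spin":0,"claw":0},{"tx":0,"ty":0,"tz":0,"spin":0,"claw":0}]'
```

```text
rim [-0.0255  0.006  -0.0033] 0.02618786308458113
clock: 11.68
position: [0.5992, 0.1552, 0.1709]
tool_rot: [0.082, 0.997, 0.0, -0.002]
ft_force: [-1.1, -0.5, -0.6]
gripper_width: 0.0127
finger_force: 60.6
clock: 12.18
position: [0.6013, 0.1497, 0.1733]
tool_rot: [0.085, 0.996, -0.0, -0.0]
ft_force: [0.3, 0.5, -1.9]
gripper_width: 0.0129
finger_force: 60.6
```

```bash
python3 -m inch '[{"tx":0.0005,"ty":0,"tz":-0.03,"spin":0,"claw":0},{"tx":0,"ty":0,"tz":-0.025,"spin":0,"claw":0},{"tx":0,"ty":0,"tz":-0.01,"spin":0,"claw":0},{"tx":0,"ty":0,"tz":0,"spin":0,"claw":0},{"tx":0,"ty":0,"tz":0,"spin":0,"claw":0},{"tx":0,"ty":0,"tz":0,"spin":0,"claw":0}]'
python3 -m inch '[{"tx":0,"ty":0,"tz":-0.002,"spin":0,"claw":0},{"tx":0,"ty":0,"tz":-0.002,"spin":0,"claw":0},{"tx":0,"ty":0,"tz":0,"spin":0,"claw":0},{"tx":0,"ty":0,"tz":0,"spin":0,"claw":0}]'
python3 -m inch '[{"tx":0,"ty":0,"tz":-0.002,"spin":0,"claw":0},{"tx":0,"ty":0,"tz":-0.002,"spin":0,"claw":0},{"tx":0,"ty":0,"tz":0,"spin":0,"claw":0},{"tx":0,"ty":0,"tz":0,"spin":0,"claw":0}]'
```

```text
clock: 12.68
position: [0.6029, 0.1507, 0.1102]
tool_rot: [0.084, 0.996, 0.0, 0.001]
ft_force: [0.8, 0.5, -0.5]
gripper_width: 0.0129
finger_force: 60.5
clock: 13.02
position: [0.6018, 0.1509, 0.1047]
tool_rot: [0.084, 0.996, 0.0, 0.0]
ft_force: [-0.1, -0.2, -1.1]
gripper_width: 0.0127
finger_force: 60.5
clock: 13.35
position: [0.6016, 0.1508, 0.1002]
tool_rot: [0.084, 0.996, 0.0, -0.0]
ft_force: [0.1, -0.0, -1.7]
gripper_width: 0.0131
finger_force: 60.6
```

It has entered freely, so the lugs are in the slots. I'll push down in steps.

```bash
python3 -m inch '[{"tx":0,"ty":0,"tz":-0.002,"spin":0,"claw":0},{"tx":0,"ty":0,"tz":-0.002,"spin":0,"claw":0},{"tx":0,"ty":0,"tz":0,"spin":0,"claw":0}]'
python3 -m inch '[{"tx":0,"ty":0,"tz":-0.002,"spin":0,"claw":0},{"tx":0,"ty":0,"tz":-0.002,"spin":0,"claw":0},{"tx":0,"ty":0,"tz":0,"spin":0,"claw":0}]'
python3 -m inch '[{"tx":0,"ty":0,"tz":-0.002,"spin":0,"claw":0},{"tx":0,"ty":0,"tz":-0.001,"spin":0,"claw":0},{"tx":0,"ty":0,"tz":0,"spin":0,"claw":0},{"tx":0,"ty":0,"tz":0,"spin":0,"claw":0}]'
```

```text
clock: 13.6
position: [0.6018, 0.1508, 0.0964]
tool_rot: [0.084, 0.996, 0.0, 0.0]
ft_force: [-0.8, -0.4, 1.1]
gripper_width: 0.0129
finger_force: 61.0
clock: 13.85
position: [0.6019, 0.1508, 0.0924]
tool_rot: [0.084, 0.996, 0.0, 0.0]
ft_force: [-0.4, 0.5, 2.3]
gripper_width: 0.0128
finger_force: 61.2
clock: 14.18
position: [0.6019, 0.1508, 0.0896]
tool_rot: [0.084, 0.996, 0.0, 0.0]
ft_force: [-0.8, -0.1, 3.9]
gripper_width: 0.0127
finger_force: 61.2
```

```bash
python3 -m inch '[{"tx":0,"ty":0,"tz":-0.001,"spin":0,"claw":0},{"tx":0,"ty":0,"tz":-0.001,"spin":0,"claw":0},{"tx":0,"ty":0,"tz":0,"spin":0,"claw":0},{"tx":0,"ty":0,"tz":0,"spin":0,"claw":0}]'
python3 -m inch '[{"tx":0,"ty":0,"tz":-0.001,"spin":0,"claw":0},{"tx":0,"ty":0,"tz":0,"spin":0,"claw":0},{"tx":0,"ty":0,"tz":0,"spin":0,"claw":0}]'
```

```text
clock: 14.52
position: [0.6021, 0.1508, 0.0888]
tool_rot: [0.084, 0.996, -0.0, 0.0]
ft_force: [-3.9, -0.5, 10.6]
gripper_width: 0.0129
finger_force: 62.2
clock: 14.77
position: [0.6022, 0.1508, 0.0887]
tool_rot: [0.084, 0.996, -0.0, 0.0]
ft_force: [-5.3, -0.1, 15.3]
gripper_width: 0.0128
finger_force: 62.9
```

Fully down. I'll ease off 1 mm and turn clockwise.

```bash
python3 -m inch '[{"tx":0,"ty":0,"tz":0.001,"spin":0,"claw":0},{"tx":0,"ty":0,"tz":0,"spin":-4,"claw":0},{"tx":0,"ty":0,"tz":0,"spin":-4,"claw":0},{"tx":0,"ty":0,"tz":0,"spin":-4,"claw":0},{"tx":0,"ty":0,"tz":0,"spin":-4,"claw":0},{"tx":0,"ty":0,"tz":0,"spin":-4,"claw":0},{"tx":0,"ty":0,"tz":0,"spin":0,"claw":0}]'
python3 -c "
from h import *; s=arm.sense();print(s['torque'],s['position'],s['joints'])"
```

```text
clock: 15.35
position: [0.6027, 0.1508, 0.0888]
tool_rot: [0.257, 0.966, 0.0, 0.001]
ft_force: [-0.6, -0.3, 8.8]
gripper_width: 0.013
finger_force: 61.9
[0.02681181 0.30080798 0.08084885] [0.60269327 0.150815   0.08878346] [ 6.30377931e-02  3.39636743e-01  1.72165683e+00 -2.31536983e-04
  1.07797986e+00 -9.88221895e-01]
```

```bash
python3 -m inch '[{"tx":0,"ty":0,"tz":0,"spin":-5,"claw":0},{"tx":0,"ty":0,"tz":0,"spin":-5,"claw":0},{"tx":0,"ty":0,"tz":0,"spin":-5,"claw":0},{"tx":0,"ty":0,"tz":0,"spin":-5,"claw":0},{"tx":0,"ty":0,"tz":0,"spin":-5,"claw":0},{"tx":0,"ty":0,"tz":0,"spin":-5,"claw":0},{"tx":0,"ty":0,"tz":0,"spin":-5,"claw":0},{"tx":0,"ty":0,"tz":0,"spin":-5,"claw":0},{"tx":0,"ty":0,"tz":0,"spin":-5,"claw":0},{"tx":0,"ty":0,"tz":0,"spin":-5,"claw":0},{"tx":0,"ty":0,"tz":0,"spin":-5,"claw":0},{"tx":0,"ty":0,"tz":0,"spin":0,"claw":0}]'
python3 -c "
from h import *; s=arm.sense();print(s['torque'],s['joints'][5])"
python3 -m inch '[{"tx":0,"ty":0,"tz":0,"spin":-3,"claw":0},{"tx":0,"ty":0,"tz":0,"spin":-3,"claw":0},{"tx":0,"ty":0,"tz":0,"spin":0,"claw":0},{"tx":0,"ty":0,"tz":0,"spin":0,"claw":0}]'
python3 -c "
from h import *; s=arm.sense();print(s['torque'],s['joints'][5])"
```

```text
clock: 16.35
position: [0.6027, 0.1495, 0.0888]
tool_rot: [0.674, 0.739, -0.0, 0.002]
ft_force: [-2.0, -4.2, 9.2]
gripper_width: 0.0129
finger_force: 62.0
[-0.96961944  0.44088478  0.16506542] -0.027883529997870048
clock: 16.68
position: [0.6028, 0.1494, 0.0888]
tool_rot: [0.711, 0.703, -0.0, 0.002]
ft_force: [-1.2, -5.6, 8.3]
gripper_width: 0.0126
finger_force: 62.0
[-0.94285995  0.35501423  0.12624422] 0.07402038139164449
```

```bash
for i in 1; do python3 -m inch '[{"tx":0,"ty":0,"tz":0,"spin":-2,"claw":0},{"tx":0,"ty":0,"tz":0,"spin":-2,"claw":0},{"tx":0,"ty":0,"tz":0,"spin":0,"claw":0},{"tx":0,"ty":0,"tz":0,"spin":0,"claw":0}]'; done
python3 -c "
from h import *; s=arm.sense();print(s['torque'],s['joints'][5])"
python3 -m inch '[{"tx":0,"ty":0,"tz":0,"spin":-2,"claw":0},{"tx":0,"ty":0,"tz":0,"spin":0,"claw":0},{"tx":0,"ty":0,"tz":0,"spin":0,"claw":0}]'
python3 -c "
from h import *; s=arm.sense();print(s['torque'],s['joints'][5])"
```

```text
clock: 17.02
position: [0.6028, 0.1494, 0.0888]
tool_rot: [0.735, 0.678, -0.0, 0.002]
ft_force: [-2.1, -5.8, 10.0]
gripper_width: 0.0127
finger_force: 62.0
[-1.01731214  0.36891156  0.11774243] 0.1437793751676823
clock: 17.27
position: [0.6027, 0.1494, 0.0888]
tool_rot: [0.747, 0.665, -0.0, 0.002]
ft_force: [-1.4, -5.3, 9.1]
gripper_width: 0.0126
finger_force: 62.0
[-0.97783897  0.33888866  0.18150202] 0.17849870634900106
```

The tool has turned 87° and the torque isn't rising clearly, so I'll check for slip in the grip.

```bash
python3 -m inch '[{"tx":0,"ty":0,"tz":0,"spin":-2,"claw":0},{"tx":0,"ty":0,"tz":0,"spin":0,"claw":0},{"tx":0,"ty":0,"tz":0,"spin":0,"claw":0}]'
python3 - <<'E'
from h import *
w=snap('wrist','w6'); print(w['s']['torque'],w['s']['joints'][5])
im=w['image'][...,::-1]
cv2.imwrite('pics/w6c.png',cv2.resize(im[120:380,190:450],None,fx=2.3,fy=2.3,interpolation=cv2.INTER_CUBIC))
E
```

```text
clock: 17.52
position: [0.6027, 0.1494, 0.0888]
tool_rot: [0.758, 0.653, -0.0, 0.002]
ft_force: [-1.6, -6.1, 9.3]
gripper_width: 0.0129
finger_force: 62.1
[-0.99137352  0.33530477  0.40988534] 0.2128846645470533
```

View pics/w6c.png

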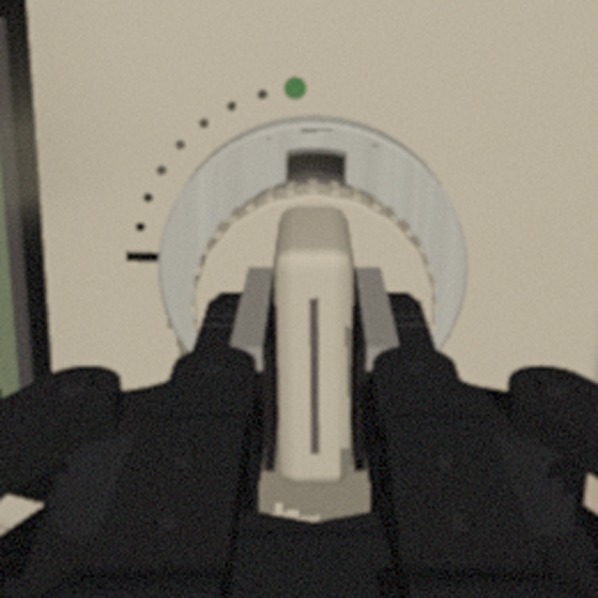

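The bar is still square in the pads, and the torque jumped from 0.18 to 0.41, which suggests the stop. One more small turn should confirm it.

```bash
python3 -m inch '[{"tx":0,"ty":0,"tz":0,"spin":-1.5,"claw":0},{"tx":0,"ty":0,"tz":0,"spin":0,"claw":0},{"tx":0,"ty":0,"tz":0,"spin":0,"claw":0},{"tx":0,"ty":0,"tz":0,"spin":0,"claw":0},{"tx":0,"ty":0,"tz":0,"spin":0,"claw":0},{"tx":0,"ty":0,"tz":0,"spin":0,"claw":0}]'
python3 -c "
from h import *; s=arm.sense();print(s['torque'],s['joints'][5])"
```

```text
clock: 18.07
position: [0.6027, 0.1494, 0.0888]
tool_rot: [0.766, 0.643, -0.0, 0.002]
ft_force: [-1.3, -4.6, 8.8]
gripper_width: 0.013
finger_force: 62.3
[-0.91671353  0.30388261  0.60657594] 0.23856795499347633
```

The torque rises steeply to 0.61 N m against the stop, and the standard is still pushed home with more force than the spring. Handing in.

```bash
python3 -c "
from rig import arm; print(arm.finish_job())"
```

```text
the job is handed in; nothing more can be done
None
```

I pressed the grey, yellow and green keys in that order, each fully down and let up, then fitted the white standard, pushed it home and turned it clockwise to the stop; it was still gripped there when I handed the job in at about 18 s (no verdict was returned).

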